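Open the instrument case to its stop and put the ophthalmoscope head away

ROBOT

A 7-joint arm with a two-finger parallel gripper is mounted at the origin on a cart in front of the work surface, level with it; the furniture and walls round the work are solid. World frame = base frame: x ahead of the robot, y to its left, z up, the work surface at z = 0. Lengths are in m, angles in rad, forces in N, time in s.
With the tool pointing down it reaches from about 0.4 to 0.875 m from the base axis. Payload 19.3 kg.
Tool frame: the origin (TCP) lies at the very end of the fingers, on their centre line; the grasp point (between the pads) lies 19 mm behind it; z points along the fingers, y is the line along which they close (so a half turn about z gives the same grasp; the last joint's range is limited). The gripper opens to 85 mm and grips with 20 to 120 N. Pads are 22 mm wide; open, the fingers measure 114 mm over their backs; the gripper's body (76 mm by 85 mm) begins 54 mm behind the grasp point. The pads swing forward as they close: fully open they stand 13 mm farther back than shut.
Start: joints at [1.228, 0.521, -0.036, 1.599, 0.021, 1.021, -0.113], TCP at [0.168, -0.602, 0.231] pointing down, gripper open.
Joint ranges: [-2.91, 2.91], [-0.3, 2.13], [-1.5, 1.42], [0.17, 2.43], [-1.26, 4.41], [0.16, 1.93], [-2.52, 2.52]. Speed limits (rad/s): [1.89, 1.89, 2.39, 2.39, 3.01, 3.01, 3.01].

INTERFACE

Orientations are given as [roll, pitch, yaw] about the fixed x, y, z axes, in that order (R = Rz(yaw) Ry(pitch) Rx(roll)).
In Python, from workcell import bot gives the robot as it stands. The module is installed in compiled form; this text tells all that it offers.
- The arm moves only by the tool apply_moves, never from a script. Its arguments are lists of equal length, an entry for each row: "claw": the finger opening in m, from 0 to 0.0854; "xyz": the shift along the tool's x, y, z in m, a list of three; "twist": the turn, a rotation vector about the tool's x, y, z in rad, a list of three. A call has 1 to 20 rows; each row shifts and turns the commanded pose from where the row before left it, along the tool's axes as they then stand; what a row does not reach is not made up. A row lasts 1/10 s, in which the tool goes at most 50 mm and 8.59 degrees, less where a joint would pass 70% of its speed; a pose out of reach is approached as far as the arm can. A call with a gripper value outside its range is refused whole. The fingers move at their own pace and stop on an object; "force" is the grip in N (left out, the last holds). Time passes only in rows, so rows that do not move let the fingers close. It gives the time, the measured TCP pose, the force, the opening and the grip force at its end, in the units of the state.
- bot.observe(): the state, without advancing time (a new reading comes with each control period).
- bot.grab_frame(name): name is "scene" or "top"; returns a dict with "img" (480x640x3 uint8, red, green, blue), "vfov" (degrees; the focal length in pixels is half the picture's height over the tangent of half this angle, whatever the lens; pixels are square), "cx", "cy" (the principal point, pixels), "distortion" ([k1, k2, p1, p2, k3] as OpenCV has them; the pictures are not rectified), "view" (4x4, takes a point from world to camera coordinates). Camera axes: x right, y up, looking along -z (the intrinsics and any distortion apply to the point x, -y, -z); pixel columns grow to the right and rows downward; lengths in m; the calibration is good to about 2 mm. A picture is of the moment at which its call begins. There is no depth.
- bot.job_done(): hands the job in; it is judged then, once.
Trained networks look in the newest picture that a camera, given by its name, has taken for a name from the list of things; names that differ only in an ending like _2 or _b are one class to them, and where a whole thing is asked for, a point or a joint stands for the part that bears it (a point fixed in the world has none). Each returns a list of dicts, best first, with "score" (0 to 1); they miss things now and then, are a little off and sometimes report something else, mostly with a low value. They report only what shows in the picture. A call takes as long as a camera call. They do not tell look-alikes from the thing itself.
- bot.find_in(camera, query): "position" ([x, y, z] in m, in world coordinates, good to about 4 mm: the middle of the surface that is visible of it).
The state is a dict: "clock": time; "qpos": joint angles; "qd": joint speeds; "joint_efforts": joint torques, N m; "position": TCP position; "tool_rot": TCP orientation; "force": force on the tool from outside, world axes, zero at the start; "moment": the same for the moment, N m; "grip_width": finger opening in m; "finger_force": force on a finger pad.
Only numpy, scipy, OpenCV 4.12 (cv2) and the standard library are available. Lean on these libraries where they do the work, as an engineer would, in place of code of your own. Each camera call takes 0.05 s, during which the arm holds its last target. There are 200 camera calls.

TASK

First open the black instrument case fully, until its lid rests back on its stop, and leave it open for the rest of the set. Then stand the brown carton aside, take the black ophthalmoscope head from the sloping stand behind it and lay it flat in the long recess at the back left of the case. Finally stand the carton back upright where it was, in front of the stand, and do not disturb the otoscope lying between the stand and the case.

Things in the scene. Friction and masses are not known exactly. Their poses are not given: they have to be found in the camera images.
- case: Black hard instrument case, 192 x 274 x 64 mm, heavy, does not shift. Origin: centre of its underside; x points from its front (facing the robot) to its hinge side, y to its left, z up. Seam between base and lid at 36 mm, lid 38 to 62 mm high when shut, front face of base and lid at x = -90 mm. Inside is a cream insert whose top is 30 mm above the table.
- case_lid (a joint): Angle of the case's lid, rad: 0 shut, grows as the lid swings up and back, stop at 2.06 (the lid then leans 28 degrees past upright). The lid weighs 0.21 kg and its hinge is a little stiff (0.12 N m): let go below about 0.8 rad it falls shut, farther open it stays where it is left, so it has to be taken all the way to the stop.
- hinge (a point): Middle of the hinge axis, at x = 93 mm, z = 36.5 mm in the case's frame; the axis is parallel to the case's y.
- pull (a point): Centre of the black thumb pull on the lid's front: a tab 32 mm wide (case y), 7 mm thick, standing 28 mm out from the lid's front face; this point 16 mm out. Lid shut: x = -106.5, z = 48.5 mm in the case's frame; free space all round. It swings with the lid, 200 mm from the hinge axis. Pinched over its 32 mm it can turn between the pads as the lid swings; near upright the lid can also be pushed on its inner face.
- recess (a point): Centre of the floor of the recess in the insert, 8 mm above the table (x = 32, y = 65.5 mm in the case's frame). The recess is 52 mm (case x) by 131 mm (case y), its walls 22 mm high. The head lies in it along the case's y, either way round, and stands 6 mm proud of the insert.
- head: Black ophthalmoscope head, a roundish body 27 x 96 x 28 mm, 0.09 kg, to be gripped across its 27 mm width at the middle. Origin: centre of its underside; y runs along its length, z out of its upper side (28 mm from underside to top). It starts lying in the trough of the sloping stand, its y axis pointing down the slope.
- head_mid (a point): Middle of the head's  14.5 mm above its underside, 6 mm from its origin along its y.
- stand: Fixed sloping desk stand, foot 100 x 74 x 8 mm. Origin: centre of its underside; x points to the left as the robot sees it, up the slope, y towards the robot. Its trough, a bar 16 mm wide and 100 mm long, rises 32 degrees towards +x, with an end lip at the low end and side cheeks (41 mm apart, 12 mm above its floor) only beyond 30 mm from its middle. The middle 60 mm are open on both sides for fingers.
- cradle (a point): Middle of the trough floor, 60 mm above the table at the stand's centre; the head's underside lies here.
- carton: Brown carton 62 x 61 x 94 mm, about 0.12 kg, standing upright close in front of the stand (centre 74 to 79 mm from the stand's, on its +y side) and hiding the head from the robot. Origin: centre of its underside, z up, its sides roughly square to the stand's axes. The table is free for 160 mm to its left.
- otoscope: White and black otoscope handle, 26 x 168 x 27 mm, lying on the table between the stand and the case; leave alone. Origin: centre of its underside, y along its length.
There are look-alikes about, which are no part of the job. Leave any blue or red look-alike of the head alone.

How it is judged:
By the outcome, as a careful person would: the job done as asked, in the order asked, and still so for the second after the job is handed in, with the robot touching nothing.
It also fails if it takes over 72 s, if anything falls off the work surface, if the arm or the gripper's body presses on something with over 40 N, if the wrist force passes 120 N, or if a joint passes its speed limit or range.

## Working session

There is one attempt and no reset: what is moved stays moved. The work goes in short steps, Python scripts to look and compute and a tool call to move; the robot and the scene stay as the last step left them, time stands still between calls to the robot, and variables do not carry over. Pictures are saved under pics/ and viewed, at most 10 in all, crops included, and the job is handed in when it is done.

Besides the shell and the picture viewer there is one more tool, called after "Call:" in YAML: its name, and indented under it one key for each argument. apply_moves: Moves the arm, as the interface text tells. Its arguments: {"type":"object","properties":{"claw":{"type":"array"},"xyz":{"type":"array"},"twist":{"type":"array"},"force":{"type":"number"}},"required":["claw","xyz","twist"]}

```bash
mkdir -p pics; cat > h.py <<'E'
import numpy as np, cv2
from workcell import bot
from scipy.spatial.transform import Rotation as R
def snap(n,f):
    d=bot.grab_frame(n); cv2.imwrite('pics/'+f,d['img'][:,:,::-1]); return d
def K(d):
    f=240/np.tan(np.radians(d['vfov'])/2); return np.array([[f,0,d['cx']],[0,f,d['cy']],[0,0,1.]])
def ray(d,uv):
    p=cv2.undistortPoints(np.array([[uv]],float),K(d),np.array(d['distortion'],float))[0,0]
    V=np.array(d['view']); c=-V[:3,:3].T@V[:3,3]; return c,V[:3,:3].T@np.array([p[0],-p[1],-1])
def onz(d,uv,z):
    c,r=ray(d,uv); return c+r*(z-c[2])/r[2]
def proj(d,P):
    V=np.array(d['view']); q=np.atleast_2d(P)@V[:3,:3].T+V[:3,3]; q=q*[1,-1,-1]
    return cv2.projectPoints(q,np.zeros(3),np.zeros(3),K(d),np.array(d['distortion'],float))[0][:,0]
def st():
    s=bot.observe(); print({k:np.round(s[k],3) for k in ['clock','qpos','position','tool_rot','force','grip_width','finger_force']})
    return s
E
python3 - <<'E'
from h import *
np.set_printoptions(precision=3,suppress=True)
for n in ['scene','top']:
    d=snap(n,n+'0.png'); V=np.array(d['view']); print(n,d['vfov'],d['cx'],d['cy'],d['distortion'],-V[:3,:3].T@V[:3,3])
    for q in ['case','pull','recess','head','stand','carton','otoscope','hinge']:
        for r in bot.find_in(n,q)[:3]: print(n,q,np.round(r['position'],3),round(r['score'],2),proj(d,r['position'])[0].round())
st()
E
```

```text
scene 50.951772125290375 323.63329866966836 238.71424079438455 [-0.113  0.     0.     0.     0.   ] [-0.002  0.943  0.631]
scene case [ 0.446 -0.233  0.062] 0.56 [416. 211.]
scene pull [ 0.454 -0.258  0.064] 0.83 [417. 206.]
scene recess [ 0.45  -0.24   0.063] 0.88 [416. 209.]
scene head [0.483 0.377 0.013] 0.75 [265. 343.]
scene head [0.559 0.174 0.093] 0.5 [294. 251.]
scene stand [0.558 0.179 0.01 ] 0.61 [294. 284.]
scene carton [0.478 0.156 0.064] 0.81 [330. 270.]
scene otoscope [ 0.564 -0.019  0.021] 0.77 [338. 244.]
scene hinge [ 0.449 -0.236  0.062] 0.81 [416. 210.]
top 43.65761180207045 332.2040008922085 239.061310836951 [0.051 0.    0.    0.    0.   ] [0.217 0.05  1.574]
top case [ 0.456 -0.292  0.067] 0.97 [465. 271.]
top pull [ 0.458 -0.293  0.068] 0.69 [465. 270.]
top recess [0.483 0.13  0.087] 0.69 [298. 268.]
top recess [ 0.464 -0.293  0.065] 0.55 [465. 268.]
top recess [0.552 0.158 0.005] 0.43 [288. 249.]
top head [0.561 0.152 0.081] 0.83 [288. 239.]
top head [0.741 0.432 0.022] 0.8 [184. 186.]
top head [0.496 0.378 0.016] 0.53 [205. 274.]
top stand [0.551 0.158 0.01 ] 0.88 [288. 249.]
top carton [0.485 0.132 0.087] 0.93 [297. 268.]
top otoscope [ 0.57  -0.024  0.023] 0.92 [356. 237.]
top hinge [ 0.461 -0.289  0.062] 0.76 [463. 269.]
{'clock': np.float64(0.9), 'qpos': array([ 1.228,  0.521, -0.036,  1.6  ,  0.021,  1.021, -0.113]), 'position': array([ 0.168, -0.602,  0.231]), 'tool_rot': array([-3.142, -0.   ,  0.273]), 'force': array([ 0.342, -0.958, -0.451]), 'grip_width': np.float64(0.085), 'finger_force': np.float64(0.0)}
```

View pictures.

View pics/top0.png

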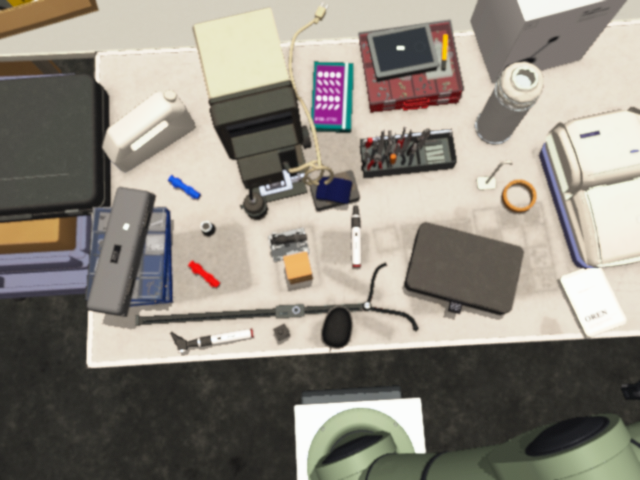

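View pics/scene0.png

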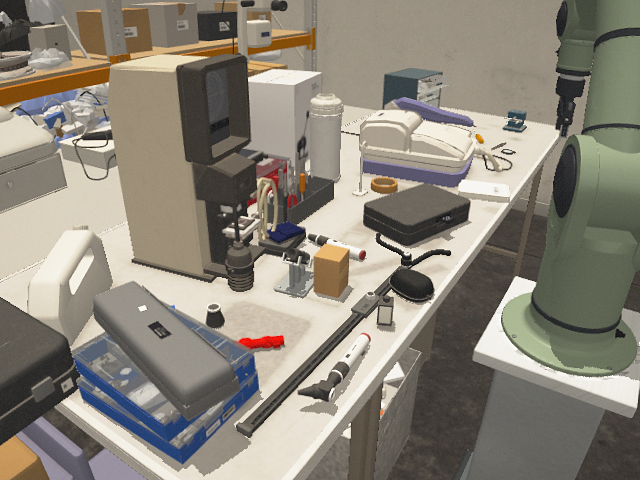

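The top picture shows the case around (465,270) with its pull at (455,308), the carton top at (298,268), the stand with the head at (289,243), the otoscope at (356,237) and the blue and red look-alikes at (184,186) and (205,274). I'll zoom in on the work area.

```bash
python3 - <<'E'
import cv2
a=cv2.imread('pics/top0.png')
l=cv2.resize(a[215:325,260:375],None,fx=5,fy=5,interpolation=cv2.INTER_CUBIC)
cv2.imwrite('pics/c1.png',l)
r=cv2.resize(a[215:325,395:530],None,fx=5,fy=5,interpolation=cv2.INTER_CUBIC)
cv2.imwrite('pics/c2.png',r)
E
```

```text
(no output)
```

View pics/c1.png

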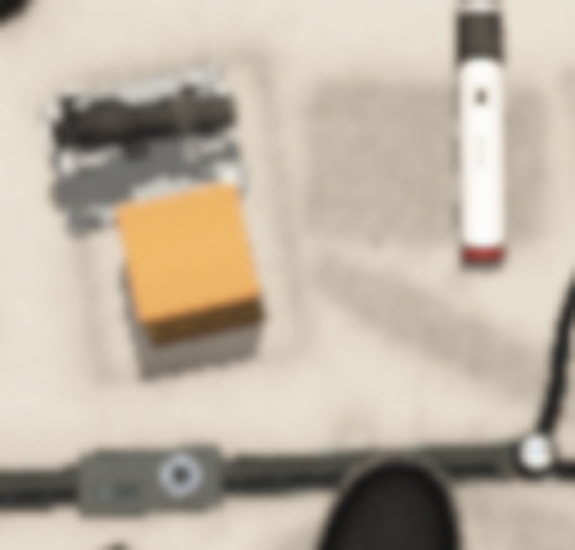

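View pics/c2.png

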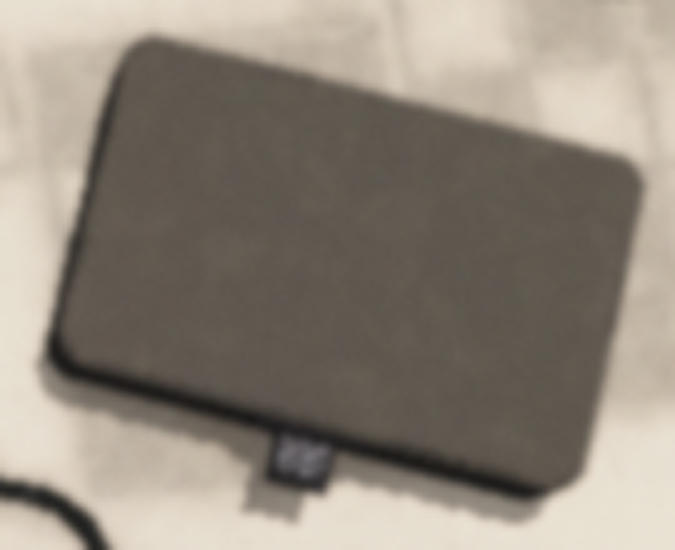

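```bash
python3 - <<'E'
from h import *
np.set_printoptions(precision=4,suppress=True)
d=bot.grab_frame('top')
A=lambda u,v:(260+(u+.5)/5-.5,215+(v+.5)/5-.5)
B=lambda u,v:(395+(u+.5)/5-.5,215+(v+.5)/5-.5)
def line(p,q,z):
    p,q=onz(d,B(*p),z)[:2],onz(d,B(*q),z)[:2]; return np.cross([*p,1],[*q,1])
z=.062
bk=line((200,50),(600,148),z);fr=line((110,375),(500,477),z);lf=line((118,100),(72,310),z);rt=line((638,205),(590,440),z)
x=lambda a,b:(lambda c:c[:2]/c[2])(np.cross(a,b))
c=np.array([x(bk,lf),x(lf,fr),x(fr,rt),x(rt,bk)])
print('case corners',c, 'sides',np.linalg.norm(c-np.roll(c,-1,0),axis=1),'ctr',c.mean(0))
e=np.roll(c,-1,0)-c; print('angles',np.degrees(np.arctan2(e[:,1],e[:,0])))
print('pull',onz(d,B(300,462),.052))
k=np.array([onz(d,A(*p),.094)[:2] for p in [(118,208),(238,185),(263,298),(153,322)]])
e=np.roll(k,-1,0)-k; print('carton',k,k.mean(0),np.linalg.norm(e,axis=1),np.degrees(np.arctan2(e[:,1],e[:,0])))
print('head ends hi,lo',onz(d,A(55,125),.09+.0),onz(d,A(235,112),.055))
print('head mid',onz(d,A(145,118),.085), 'otos',onz(d,A(482,30),.025),onz(d,A(482,250),.025))
for p in [(80,232),(55,195),(50,110)]: print('stand px',p,onz(d,A(*p),0.008))
st()
E
```

```text
case corners [[ 0.5931 -0.1938]
 [ 0.4238 -0.1418]
 [ 0.3412 -0.3933]
 [ 0.5108 -0.4498]] sides [0.1771 0.2647 0.1788 0.2689] ctr [ 0.4672 -0.2947]
angles [ 162.9193 -108.1856  -18.4239   72.176 ]
pull [ 0.3675 -0.2592  0.052 ]
carton [[0.5155 0.1656]
 [0.5237 0.1047]
 [0.4654 0.095 ]
 [0.4566 0.1504]] [0.4903 0.1289] [0.0614 0.0591 0.0561 0.0609] [ -82.3216 -170.5832   99.0622   14.4023]
head ends hi,lo [0.5611 0.1961 0.09  ] [0.5706 0.1058 0.055 ]
head mid [0.5632 0.1507 0.085 ] otos [ 0.6146 -0.0269  0.025 ] [ 0.4956 -0.0189  0.025 ]
stand px (80, 232) [0.521 0.193 0.008]
stand px (55, 195) [0.5419 0.2055 0.008 ]
stand px (50, 110) [0.5885 0.2066 0.008 ]
{'clock': np.float64(0.95), 'qpos': array([ 1.228,  0.521, -0.036,  1.6  ,  0.021,  1.021, -0.113]), 'position': array([ 0.168, -0.602,  0.231]), 'tool_rot': array([ 3.142, -0.   ,  0.273]), 'force': array([ 0.151,  0.302, -0.507]), 'grip_width': np.float64(0.085), 'finger_force': np.float64(0.0)}
```

Call:
apply_moves:
  claw: [0.07, 0.07, 0.07, 0.07, 0.07, 0.07, 0.07, 0.07, 0.07, 0.07, 0.07, 0.07, 0.07, 0.07, 0.07, 0.07, 0.07, 0.07]
  xyz:
    - [0, 0, 0]
    - [0, 0, 0]
    - [0, 0, 0]
    - [0, 0, 0]
    - [0.0063, -0.0296, 0.006]
    - [0.0063, -0.0296, 0.006]
    - [0.0063, -0.0296, 0.006]
    - [0.0063, -0.0296, 0.006]
    - [0.0063, -0.0296, 0.006]
    - [0.0063, -0.0296, 0.006]
    - [0.0063, -0.0296, 0.006]
    - [0.0063, -0.0296, 0.006]
    - [0.0063, -0.0296, 0.006]
    - [0.0063, -0.0296, 0.006]
    - [0.0063, -0.0296, 0.006]
    - [0.0063, -0.0296, 0.006]
    - [0.0063, -0.0296, 0.006]
    - [0, 0, 0]
  twist:
    - [0, 0, 0.146]
    - [0, 0, 0.146]
    - [0, 0, 0.146]
    - [0, 0, 0.147]
    - [0, 0, 0]
    - [0, 0, 0]
    - [0, 0, 0]
    - [0, 0, 0]
    - [0, 0, 0]
    - [0, 0, 0]
    - [0, 0, 0]
    - [0, 0, 0]
    - [0, 0, 0]
    - [0, 0, 0]
    - [0, 0, 0]
    - [0, 0, 0]
    - [0, 0, 0]
    - [0, 0, 0]
  force: 25

```text
clock: 2.75
position: [0.3662, -0.2577, 0.1529]
tool_rot: [-3.14, 0.0, -0.307]
force: [-0.0, -0.5, -0.1]
grip_width: 0.07
finger_force: 0.0
```

Call:
apply_moves:
  claw: [0.07, 0.07, 0.07, 0.07, 0.07, 0.07]
  xyz:
    - [-0.001, 0.002, 0.025]
    - [0, 0, 0.025]
    - [0, 0, 0.025]
    - [0, 0, 0.025]
    - [0, 0, 0.0134]
    - [0, 0, 0]
  twist:
    - [0, 0, 0.005]
    - [0, 0, 0]
    - [0, 0, 0]
    - [0, 0, 0]
    - [0, 0, 0]
    - [0, 0, 0]

```text
clock: 3.35
position: [0.362, -0.2625, 0.0386]
tool_rot: [-3.141, 0.003, -0.318]
force: [-0.6, -0.8, 0.5]
grip_width: 0.0699
finger_force: 0.0
```

```bash
python3 - <<'E'
from h import *
st(); d=snap('scene','s1.png')
a=cv2.imread('pics/s1.png')[140:260,340:500]; cv2.imwrite('pics/s1c.png',cv2.resize(a,None,fx=5,fy=5,interpolation=cv2.INTER_CUBIC))
E
```

```text
{'clock': np.float64(3.35), 'qpos': array([ 0.491,  0.592,  0.004,  2.189, -0.007,  0.363, -1.387]), 'position': array([ 0.362, -0.262,  0.039]), 'tool_rot': array([-3.141e+00,  3.000e-03, -3.180e-01]), 'force': array([-0.604, -0.85 ,  0.54 ]), 'grip_width': np.float64(0.07), 'finger_force': np.float64(0.0)}
```

View pics/s1c.png

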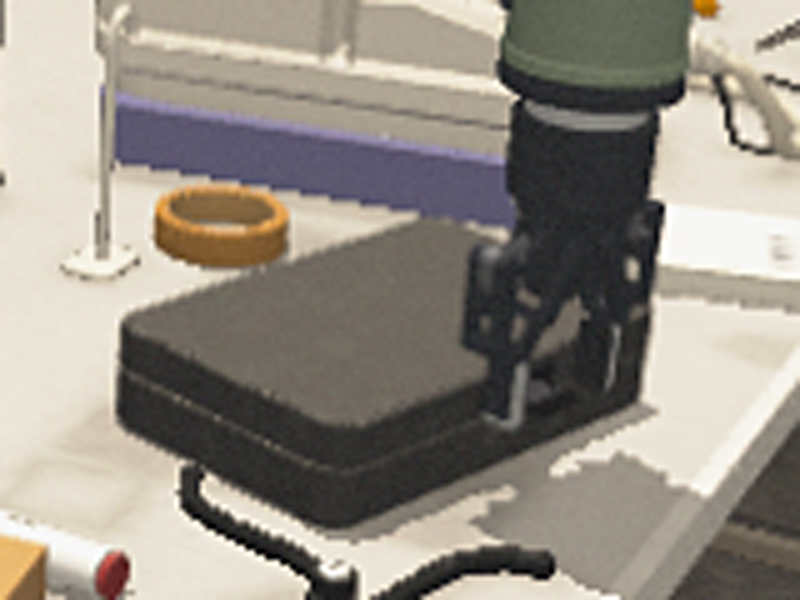

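The picture shows the fingers on both sides of the thumb pull, near crop pixel (540,385), and clear of the lid. I'm closing on it now.

Call:
apply_moves:
  claw: [0.02, 0.02, 0.02, 0.02, 0.02, 0.02]
  xyz:
    - [0, 0, 0]
    - [0, 0, 0]
    - [0, 0, 0]
    - [0, 0, 0]
    - [0, 0, 0]
    - [0, 0, 0]
  twist:
    - [0, 0, 0]
    - [0, 0, 0]
    - [0, 0, 0]
    - [0, 0, 0]
    - [0, 0, 0]
    - [0, 0, 0]
  force: 30

```text
clock: 4.0
position: [0.3642, -0.2604, 0.0409]
tool_rot: [-3.139, -0.001, -0.315]
force: [3.6, 20.9, 20.7]
grip_width: 0.0311
finger_force: 29.3
```

```bash
python3 - <<'E'
import numpy as np
a=np.radians(np.r_[0:125:5]); a=np.r_[a[:-1],np.radians(119)]
p=np.radians(176.6)-a; q=np.round(.2018*np.c_[np.cos(p),-np.sin(p)],4)
d=np.diff(q,axis=0).round(4); print(np.degrees(a)); print([[x,0,z] for x,z in d.tolist()])
E
```

```text
[  0.   5.  10.  15.  20.  25.  30.  35.  40.  45.  50.  55.  60.  65.
  70.  75.  80.  85.  90.  95. 100. 105. 110. 115. 119.]
[[0.0018, 0, -0.0175], [0.0033, 0, -0.0173], [0.0048, 0, -0.0169], [0.0063, 0, -0.0164], [0.0077, 0, -0.0159], [0.009, 0, -0.0151], [0.0104, 0, -0.0142], [0.0115, 0, -0.0134], [0.0126, 0, -0.0122], [0.0137, 0, -0.0111], [0.0146, 0, -0.0099], [0.0153, 0, -0.0085], [0.0161, 0, -0.0072], [0.0166, 0, -0.0058], [0.0171, 0, -0.0043], [0.0174, 0, -0.0028], [0.0176, 0, -0.0012], [0.0176, 0, 0.0003], [0.0175, 0, 0.0018], [0.0173, 0, 0.0033], [0.0169, 0, 0.0048], [0.0164, 0, 0.0063], [0.0159, 0, 0.0077], [0.0121, 0, 0.0071]]
```

Call:
apply_moves:
  claw: [0.02, 0.02, 0.02, 0.02, 0.02, 0.02, 0.02, 0.02, 0.02, 0.02, 0.02]
  xyz:
    - [0.0014, -0.0027, -0.0023]
    - [0.0018, 0, -0.0175]
    - [0.0033, 0, -0.0173]
    - [0.0048, 0, -0.0169]
    - [0.0063, 0, -0.0164]
    - [0.0077, 0, -0.0159]
    - [0.009, 0, -0.0151]
    - [0.0104, 0, -0.0142]
    - [0.0115, 0, -0.0134]
    - [0.0126, 0, -0.0122]
    - [0, 0, 0]
  twist:
    - [0, 0, 0]
    - [0, 0, 0]
    - [0, 0, 0]
    - [0, 0, 0]
    - [0, 0, 0]
    - [0, 0, 0]
    - [0, 0, 0]
    - [0, 0, 0]
    - [0, 0, 0]
    - [0, 0, 0]
    - [0, 0, 0]
  force: 30

```text
clock: 5.1
position: [0.4303, -0.2821, 0.1829]
tool_rot: [3.141, -0.003, -0.317]
force: [-2.6, -1.5, -1.1]
grip_width: 0.0311
finger_force: 31.1
```

Call:
apply_moves:
  claw: [0.02, 0.02, 0.02, 0.02, 0.02, 0.02, 0.02, 0.02, 0.02, 0.02, 0.02, 0.02, 0.02, 0.02, 0.02, 0.02, 0.02]
  xyz:
    - [0.0137, 0, -0.0111]
    - [0.0146, 0, -0.0099]
    - [0.0153, 0, -0.0085]
    - [0.0161, 0, -0.0072]
    - [0.0166, 0, -0.0058]
    - [0.0171, 0, -0.0043]
    - [0.0174, 0, -0.0028]
    - [0.0176, 0, -0.0012]
    - [0.0176, 0, 0.0003]
    - [0.0175, 0, 0.0018]
    - [0.0173, 0, 0.0033]
    - [0.0169, 0, 0.0048]
    - [0.0164, 0, 0.0063]
    - [0.0159, 0, 0.0077]
    - [0.0121, 0, 0.0071]
    - [0, 0, 0]
    - [0, 0, 0]
  twist:
    - [0, 0, 0]
    - [0, 0, 0]
    - [0, 0, 0]
    - [0, 0, 0]
    - [0, 0, 0]
    - [0, 0, 0]
    - [0, 0, 0]
    - [0, 0, 0]
    - [0, 0, 0]
    - [0, 0, 0]
    - [0, 0, 0]
    - [0, 0, 0]
    - [0, 0, 0]
    - [0, 0, 0]
    - [0, 0, 0]
    - [0, 0, 0]
    - [0, 0, 0]
  force: 30

```text
clock: 6.8
position: [0.66, -0.3593, 0.2024]
tool_rot: [3.139, -0.005, -0.318]
force: [3.9, -9.2, 12.4]
grip_width: 0.0301
finger_force: 31.7
```

Call:
apply_moves:
  claw: [0.02, 0.02, 0.02]
  xyz:
    - [0.004, 0, 0.0025]
    - [0.002, 0, 0.001]
    - [0, 0, 0]
  twist:
    - [0, 0, 0]
    - [0, 0, 0]
    - [0, 0, 0]

```text
clock: 7.1
position: [0.6656, -0.3612, 0.1991]
tool_rot: [3.139, -0.005, -0.318]
force: [4.5, -10.0, 11.0]
grip_width: 0.0302
finger_force: 31.1
```

```bash
python3 - <<'E'
from h import *
d=snap('scene','s2.png')
a=cv2.imread('pics/s2.png')[110:260,330:530]; cv2.imwrite('pics/s2c.png',cv2.resize(a,None,fx=4,fy=4,interpolation=cv2.INTER_CUBIC))
E
```

```text
(no output)
```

View pics/s2c.png

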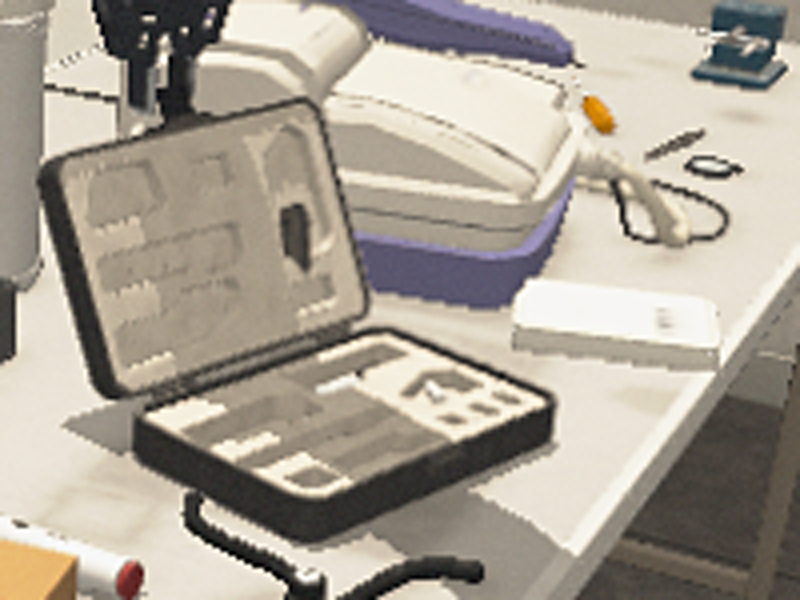

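The picture shows the case standing open, with the lid leaning back near its stop and the gripper at its top edge near (170,110). The force is radial only, so the stop has not been felt yet. I'll ease outward and push on.

Call:
apply_moves:
  claw: [0.02, 0.02, 0.02, 0.02]
  xyz:
    - [0.0015, 0, -0.0025]
    - [0.0035, 0, 0.002]
    - [0.0035, 0, 0.0025]
    - [0, 0, 0]
  twist:
    - [0, 0, 0]
    - [0, 0, 0]
    - [0, 0, 0]
    - [0, 0, 0]

```text
clock: 7.55
position: [0.6709, -0.3629, 0.1957]
tool_rot: [3.14, 0.002, -0.319]
force: [-13.8, -1.3, 12.0]
grip_width: 0.0283
finger_force: 28.7
```

Call:
apply_moves:
  claw: [0.06, 0.06, 0.06, 0.06, 0.06, 0.06, 0.06]
  xyz:
    - [0, 0, 0]
    - [0, 0, 0]
    - [0, 0, 0]
    - [0, 0, -0.027]
    - [0, 0, -0.027]
    - [0, 0, -0.027]
    - [0, 0, -0.027]
  twist:
    - [0, 0, 0]
    - [0, 0, 0]
    - [0, 0, 0]
    - [0, 0, 0]
    - [0, 0, 0]
    - [0, 0, 0]
    - [0, 0, 0]

```text
clock: 8.25
position: [0.673, -0.3611, 0.3042]
tool_rot: [-3.141, -0.0, -0.317]
force: [-0.2, 0.1, 0.1]
grip_width: 0.0604
finger_force: 0.0
```

Call:
apply_moves:
  claw: [0.085, 0.085, 0.085, 0.085, 0.085, 0.085, 0.085, 0.085, 0.085, 0.085, 0.085, 0.085, 0.085, 0.085, 0.085, 0.085, 0.085, 0.085, 0.085]
  xyz:
    - [-0.0233, -0.0293, 0]
    - [-0.0233, -0.0293, 0]
    - [-0.0233, -0.0293, 0]
    - [-0.0233, -0.0293, 0]
    - [-0.0233, -0.0293, 0]
    - [-0.0233, -0.0293, 0]
    - [-0.0233, -0.0293, 0]
    - [-0.0233, -0.0293, 0.015]
    - [-0.0233, -0.0293, 0.015]
    - [-0.0233, -0.0293, 0.015]
    - [-0.0233, -0.0293, 0.015]
    - [-0.0233, -0.0293, 0.015]
    - [-0.0233, -0.0293, 0.015]
    - [-0.0233, -0.0293, 0.015]
    - [0, 0, 0]
    - [0, 0, 0]
    - [0, 0, 0]
    - [0, 0, 0]
    - [0, 0, 0]
  twist:
    - [0, 0, 0]
    - [0, 0, 0]
    - [0, 0, 0]
    - [0, 0, 0]
    - [0, 0, 0]
    - [0, 0, 0]
    - [0, 0, 0]
    - [0, 0, 0]
    - [0, 0, 0]
    - [0, 0, 0]
    - [0, 0, 0]
    - [0, 0, 0]
    - [0, 0, 0]
    - [0, 0, 0]
    - [0, 0, -0.117]
    - [0, 0, -0.117]
    - [0, 0, -0.117]
    - [0, 0, -0.117]
    - [0, 0, 0]

```text
clock: 10.15
position: [0.491, 0.1302, 0.1982]
tool_rot: [-3.141, -0.0, 0.153]
force: [0.0, 0.2, -0.1]
grip_width: 0.0851
finger_force: 0.0
```

```bash
python3 - <<'E'
from h import *
st(); d=snap('scene','s3.png'); t=snap('top','t3.png')
# carton model on scene picture: top-face edges for the present guess
a=cv2.imread('pics/s3.png')
def box(c,yaw,sx,sy,h):
    r=R.from_euler('z',yaw).as_matrix(); return np.array([np.array([*c,0])+r@[x*sx/2,y*sy/2,z] for z in(0,h) for x,y in((1,1),(1,-1),(-1,-1),(-1,1))])
P=proj(d,box((.490,.129),.148,.061,.062,.094))
for i in range(4): 
    for j,k in((i,(i+1)%4),(i+4,4+(i+1)%4),(i,i+4)): cv2.line(a,*[tuple(np.round(P[m]*16).astype(int).tolist()) for m in(j,k)],(0,255,0),1,cv2.LINE_AA,4)
l=cv2.resize(a[225:315,260:370],(400,327)); r=cv2.resize(a[110:260,330:530],(400,300))
cv2.imwrite('pics/s3c.png',np.hstack([l[:300],r]))
E
```

```text
{'clock': np.float64(10.15), 'qpos': array([-0.219,  0.385, -0.201,  1.932,  0.101,  0.834, -1.892]), 'position': array([0.491, 0.13 , 0.198]), 'tool_rot': array([-3.141, -0.   ,  0.153]), 'force': array([ 0.014,  0.16 , -0.112]), 'grip_width': np.float64(0.085), 'finger_force': np.float64(0.0)}
```

View pics/s3c.png

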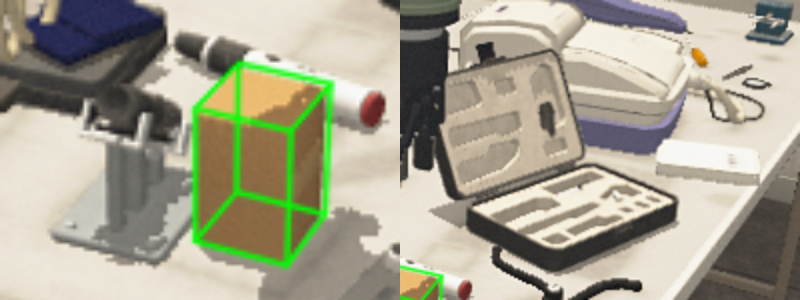

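The green carton model fits the carton's edges closely in the scene picture, with the top corner at (240,62), and the lid stands open on the right. I'm descending onto the carton.

Call:
apply_moves:
  claw: [0.085, 0.085, 0.085, 0.085, 0.085, 0.085, 0.085, 0.05, 0.05, 0.05, 0.05]
  xyz:
    - [-0.001, 0.001, 0.0255]
    - [0, 0, 0.0255]
    - [0, 0, 0.0255]
    - [0, 0, 0.0255]
    - [0, 0, 0.0255]
    - [0, 0, 0.0255]
    - [0, 0, 0]
    - [0, 0, 0]
    - [0, 0, 0]
    - [0, 0, 0]
    - [0, 0, 0]
  twist:
    - [0, 0, 0.004]
    - [0, 0, 0]
    - [0, 0, 0]
    - [0, 0, 0]
    - [0, 0, 0]
    - [0, 0, 0]
    - [0, 0, 0]
    - [0, 0, 0]
    - [0, 0, 0]
    - [0, 0, 0]
    - [0, 0, 0]
  force: 25

```text
clock: 11.35
position: [0.4909, 0.1291, 0.0464]
tool_rot: [-3.141, -0.002, 0.146]
force: [-0.5, -0.6, 9.7]
grip_width: 0.062
finger_force: 28.4
```

Call:
apply_moves:
  claw: [0.05, 0.05, 0.05, 0.05, 0.05, 0.05, 0.05, 0.05, 0.05, 0.05, 0.05, 0.05, 0.05, 0.085, 0.085, 0.085, 0.085]
  xyz:
    - [0, 0, -0.015]
    - [0, 0, -0.015]
    - [0, -0.02, 0]
    - [0, -0.02, 0]
    - [0, -0.02, 0]
    - [0, -0.02, 0]
    - [0, -0.02, 0]
    - [0, -0.02, 0]
    - [0, 0, 0]
    - [0, 0, 0.01]
    - [0, 0, 0.01]
    - [0, 0, 0.0095]
    - [0, 0, 0]
    - [0, 0, 0]
    - [0, 0, 0]
    - [0, 0, 0]
    - [0, 0, 0]
  twist:
    - [0, 0, 0]
    - [0, 0, 0]
    - [0, 0, 0]
    - [0, 0, 0]
    - [0, 0, 0]
    - [0, 0, 0]
    - [0, 0, 0]
    - [0, 0, 0]
    - [0, 0, 0]
    - [0, 0, 0]
    - [0, 0, 0]
    - [0, 0, 0]
    - [0, 0, 0]
    - [0, 0, 0]
    - [0, 0, 0]
    - [0, 0, 0]
    - [0, 0, 0]

```text
clock: 13.05
position: [0.4727, 0.2476, 0.0456]
tool_rot: [-3.141, -0.0, 0.147]
force: [-0.2, 0.6, -0.5]
grip_width: 0.0847
finger_force: 0.0
```

Call:
apply_moves:
  claw: [0.085, 0.085, 0.085, 0.085, 0.085, 0.085, 0.085]
  xyz:
    - [0, 0, -0.03]
    - [0, 0, -0.03]
    - [0, 0, -0.03]
    - [0, 0, -0.03]
    - [0, 0, -0.03]
    - [-0.025, -0.01, 0]
    - [-0.025, -0.01, 0]
  twist:
    - [0, 0, 0]
    - [0, 0, 0]
    - [0, 0, 0]
    - [0, 0, 0]
    - [0, 0, 0]
    - [0, 0, 0]
    - [0, 0, 0]

```text
clock: 13.75
position: [0.4201, 0.2602, 0.1964]
tool_rot: [-3.141, -0.002, 0.145]
force: [-0.5, 0.4, -1.4]
grip_width: 0.0848
finger_force: 0.0
```

```bash
python3 - <<'E'
from h import *
st(); d=snap('scene','s4.png'); t=snap('top','t4.png')
for n,f in(('scene',d),('top',t)):
  for q in['carton','head','head_mid','cradle','stand','recess']:
    for r in bot.find_in(n,q)[:3]: print(n,q,np.round(r['position'],3),round(r['score'],2),proj(f,r['position'])[0].round())
l=cv2.resize(cv2.imread('pics/s4.png')[225:305,260:360],(400,320),interpolation=cv2.INTER_CUBIC)
m=cv2.resize(cv2.imread('pics/t4.png')[222:272,260:322],(400,320),interpolation=cv2.INTER_CUBIC)
cv2.imwrite('pics/s4c.png',np.hstack([l,m]))
E
```

```text
{'clock': np.float64(13.75), 'qpos': array([-0.516,  0.366, -0.201,  1.969,  0.098,  0.815, -2.197]), 'position': array([0.42 , 0.26 , 0.196]), 'tool_rot': array([-3.141e+00, -2.000e-03,  1.450e-01]), 'force': array([-0.466,  0.435, -1.356]), 'grip_width': np.float64(0.085), 'finger_force': np.float64(0.0)}
scene carton [0.461 0.268 0.064] 0.67 [307. 297.]
scene head [0.484 0.375 0.014] 0.87 [265. 342.]
scene head [0.562 0.172 0.088] 0.51 [293. 252.]
scene head_mid [0.486 0.378 0.022] 0.66 [263. 339.]
scene head_mid [ 0.559 -0.309  0.046] 0.63 [390. 197.]
scene head_mid [0.562 0.176 0.092] 0.57 [293. 252.]
scene cradle [0.564 0.189 0.041] 0.87 [289. 274.]
scene stand [0.563 0.187 0.041] 0.77 [289. 273.]
scene recess [ 0.561 -0.312  0.047] 0.97 [390. 197.]
top carton [0.497 0.224 0.09 ] 0.44 [260. 265.]
top head [0.742 0.43  0.023] 0.67 [184. 185.]
top head [0.562 0.149 0.08 ] 0.63 [289. 239.]
top head_mid [0.733 0.428 0.021] 0.79 [185. 188.]
top head_mid [0.566 0.147 0.079] 0.63 [290. 238.]
top head_mid [0.548 0.157 0.013] 0.6 [289. 250.]
top cradle [0.549 0.158 0.007] 0.72 [288. 250.]
top stand [0.546 0.158 0.011] 0.85 [288. 251.]
top stand [0.567 0.147 0.076] 0.46 [290. 237.]
top recess [ 0.545 -0.322  0.04 ] 0.56 [471. 238.]
```

View pics/s4c.png

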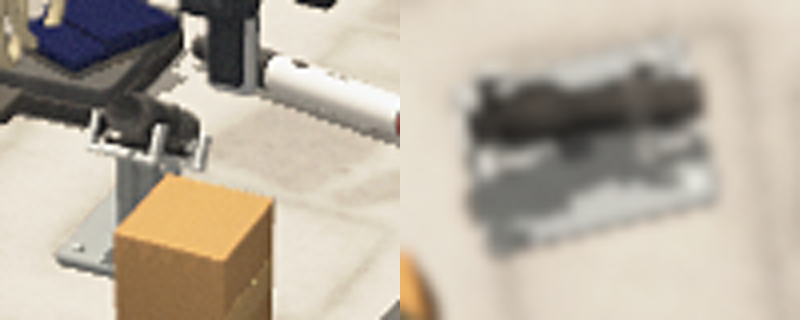

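```bash
python3 - <<'E'
from h import *
np.set_printoptions(precision=4,suppress=True)
d=bot.grab_frame('scene'); t=bot.grab_frame('top')
A=lambda u,v:(260+(u-400+.5)/6.4516-.5,222+(v+.5)/6.4-.5)
c=np.array([onz(t,A(*p),.008)[:2] for p in[(490,250),(718,200),(685,45),(462,90)]])
e=np.roll(c,-1,0)-c; print(c,c.mean(0),np.linalg.norm(e,axis=1),np.degrees(np.arctan2(e[:,1],e[:,0])))
o=c.mean(0); 
from scipy.optimize import least_squares
yaw=np.radians(98)
S=np.array([[.05,.037],[-.05,.037],[-.05,-.037],[.05,-.037]])
f=lambda p:(S@R.from_euler('z',p[2]).as_matrix()[:2,:2].T+p[:2]-c).ravel()
p=least_squares(f,[*o,yaw]).x; print('stand',p,np.degrees(p[2]),'res',f(p))
M=R.from_euler('z',p[2]).as_matrix(); T=R.from_euler('y',-32,degrees=True).as_matrix()
# head frame: along stand x up slope; s along slope up, n normal
pt=lambda s,n,w=0:np.array([*p[:2],0])+M@(np.array([0,w,.06])+T@np.array([s,0,n]))
# carton line check: centre 74-79 in +y
print('carton in stand', M.T@(np.array([.490,.129,0])-[*p[:2],0]))
a=[cv2.imread('pics/s4.png'),cv2.imread('pics/t4.png')]
for im,fr in zip(a,(d,t)):
    q=proj(fr,np.array([pt(s,.0145,w) for s,w in((-.048,.0135),(.048,.0135),(.048,-.0135),(-.048,-.0135))]+[pt(-.006,.0145)]))
    cv2.polylines(im,[np.round(q[:4]*16).astype(np.int32)],True,(0,255,0),1,cv2.LINE_AA,4)
    cv2.circle(im,tuple(np.round(q[4]*16).astype(int).tolist()),16,(0,0,255),1,cv2.LINE_AA,4)
l=cv2.resize(a[0][235:285,270:332],(400,320),interpolation=cv2.INTER_CUBIC)
m=cv2.resize(a[1][222:272,260:322],(400,320),interpolation=cv2.INTER_CUBIC)
cv2.imwrite('pics/s5c.png',np.hstack([l,m])); print(pt(-.006,.0145), pt(0,0))
E
```

```text
[[0.5223 0.1984]
 [0.5379 0.1036]
 [0.6051 0.1141]
 [0.5912 0.2076]] [0.5642 0.1559] [0.0961 0.068  0.0945 0.0695] [ -80.6768    8.8416   98.4458 -172.4381]
stand [0.5642 0.1559 1.7217] 98.646832518053 res [-0.0023  0.0014 -0.0028 -0.0027  0.0031 -0.002   0.002   0.0033]
carton in stand [-0.0155  0.0774  0.    ]
[0.5661 0.1433 0.0691] [0.5642 0.1559 0.06  ]
```

View pics/s5c.png

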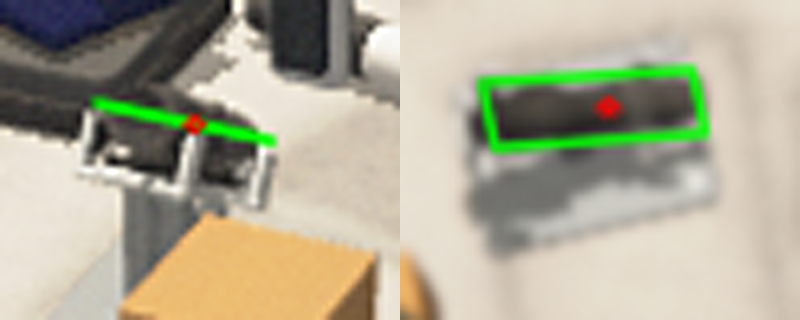

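The model fits: the head lies inside the green outline in the top view, with its middle at (608,108) in that crop. Now I'll turn the tool and tilt it.

Call:
apply_moves:
  claw: [0.05, 0.05, 0.05, 0.05, 0.05, 0.05, 0.05, 0.05, 0.05, 0.05, 0.05, 0.05, 0.05, 0.05, 0.05, 0.05]
  xyz:
    - [0, 0, -0.004]
    - [0, 0, -0.004]
    - [0, 0, -0.004]
    - [0, 0, -0.004]
    - [0, 0, -0.004]
    - [0, 0, -0.004]
    - [0, 0, -0.004]
    - [0, 0, -0.004]
    - [0, 0, -0.004]
    - [0, 0, -0.004]
    - [0, 0, -0.004]
    - [0, 0, 0]
    - [0, 0, 0]
    - [0, 0, 0]
    - [0, 0, 0]
    - [0, 0, 0]
  twist:
    - [0, 0, -0.1433]
    - [0, 0, -0.1433]
    - [0, 0, -0.1433]
    - [0, 0, -0.1433]
    - [0, 0, -0.1433]
    - [0, 0, -0.1433]
    - [0, 0, -0.1433]
    - [0, 0, -0.1433]
    - [0, 0, -0.1433]
    - [0, 0, -0.1433]
    - [0, 0, -0.1433]
    - [0, 0.1396, 0]
    - [0, 0.1396, 0]
    - [0, 0.1396, 0]
    - [0, 0.1396, 0]
    - [0, 0, 0]

```text
clock: 16.15
position: [0.4207, 0.2561, 0.2373]
tool_rot: [-3.134, -0.522, 1.713]
force: [0.3, -0.4, -1.7]
grip_width: 0.0499
finger_force: 0.0
```

```bash
cat >> h.py <<'E'
SP=np.array([.5645,.1559]); M=R.from_euler('z',1.7217).as_matrix(); T=R.from_euler('y',-32,degrees=True).as_matrix()
pt=lambda s,n,w=0:np.array([*SP,0])+M@(np.array([0,w,.06])+T@np.array([s,0,n]))
RG=M@T@np.diag([1,-1,-1.])
def to(p,Rt):
    s=bot.observe(); R0=R.from_euler('xyz',s['tool_rot']).as_matrix()
    print('shift',np.round(R0.T@(p-s['position']),4),'twist',np.round(R.from_matrix(R0.T@Rt).as_rotvec(),4))
E
python3 - <<'E'
from h import *
st(); print(pt(-.006,.005)); to(pt(-.006,.005),RG); to(pt(-.006,.075),RG)
E
```

```text
{'clock': np.float64(16.15), 'qpos': array([ 0.305,  0.402, -0.808,  2.036, -0.336,  0.695, -0.049]), 'position': array([0.421, 0.256, 0.237]), 'tool_rot': array([-3.134, -0.522,  1.713]), 'force': array([ 0.35 , -0.366, -1.73 ]), 'grip_width': np.float64(0.05), 'finger_force': np.float64(0.0)}
[0.56566325 0.14825005 0.06106072]
shift [-0.1983  0.1288  0.0882] twist [-0.0037  0.0365 -0.0073]
shift [-0.2009  0.1286  0.0183] twist [-0.0037  0.0365 -0.0073]
```

Call:
apply_moves:
  claw: [0.05, 0.05, 0.05, 0.05, 0.05, 0.05, 0.05, 0.05, 0.05, 0.05]
  xyz:
    - [-0.0251, 0.0161, 0.0023]
    - [-0.0251, 0.0161, 0.0023]
    - [-0.0251, 0.0161, 0.0023]
    - [-0.0251, 0.0161, 0.0023]
    - [-0.0251, 0.0161, 0.0023]
    - [-0.0251, 0.0161, 0.0023]
    - [-0.0251, 0.0161, 0.0023]
    - [-0.0251, 0.0161, 0.0023]
    - [0, 0, 0]
    - [0, 0, 0]
  twist:
    - [0, 0, 0]
    - [0, 0, 0]
    - [0, 0, 0]
    - [0, 0, 0]
    - [0, 0, 0]
    - [0, 0, 0]
    - [0, 0, 0]
    - [0, 0, 0]
    - [0, 0.036, -0.007]
    - [0, 0, 0]

```text
clock: 17.15
position: [0.5714, 0.1165, 0.1215]
tool_rot: [-3.138, -0.554, 1.729]
force: [-0.3, -0.4, -0.3]
grip_width: 0.05
finger_force: 0.0
```

```bash
python3 - <<'E'
from h import *
st(); to(pt(-.006,.005),RG)
E
```

```text
{'clock': np.float64(17.15), 'qpos': array([ 0.431,  0.772, -0.658,  1.753, -0.158,  0.785,  0.189]), 'position': array([0.571, 0.116, 0.122]), 'tool_rot': array([-3.138, -0.554,  1.729]), 'force': array([-0.285, -0.415, -0.348]), 'grip_width': np.float64(0.05), 'finger_force': np.float64(0.0)}
shift [-0.0043 -0.0004  0.0684] twist [-0.0074  0.0044  0.0063]
```

Call:
apply_moves:
  claw: [0.05, 0.05, 0.05, 0.05, 0.05]
  xyz:
    - [-0.004, 0, 0.01]
    - [0, 0, 0.02]
    - [0, 0, 0.02]
    - [0, 0, 0.018]
    - [0, 0, 0]
  twist:
    - [-0.007, 0.004, 0.006]
    - [0, 0, 0]
    - [0, 0, 0]
    - [0, 0, 0]
    - [0, 0, 0]

```text
clock: 17.65
position: [0.5647, 0.1513, 0.0614]
tool_rot: [-3.141, -0.559, 1.726]
force: [-0.5, -0.5, -0.2]
grip_width: 0.0496
finger_force: 0.0
```

Call:
apply_moves:
  claw: [0.015, 0.015, 0.015, 0.015, 0.015]
  xyz:
    - [0, 0, 0]
    - [0, 0, 0]
    - [0, 0, 0]
    - [0, 0, 0]
    - [0, 0, 0]
  twist:
    - [0, 0, 0]
    - [0, 0, 0]
    - [0, 0, 0]
    - [0, 0, 0]
    - [0, 0, 0]
  force: 30

```text
clock: 18.15
position: [0.567, 0.149, 0.0634]
tool_rot: [3.138, -0.558, 1.724]
force: [-0.7, -1.4, 7.3]
grip_width: 0.0224
finger_force: 30.3
```

Call:
apply_moves:
  claw: [0.015, 0.015, 0.015, 0.015, 0.015, 0.015]
  xyz:
    - [0, 0, -0.008]
    - [0, 0, -0.015]
    - [0, 0, -0.02]
    - [0, 0, -0.02]
    - [0, 0, -0.02]
    - [0, 0, 0]
  twist:
    - [0, 0, 0]
    - [0, 0, 0]
    - [0, 0, 0]
    - [0, 0, 0]
    - [0, 0, 0]
    - [0, 0, 0]

```text
clock: 18.75
position: [0.5747, 0.1033, 0.1356]
tool_rot: [3.136, -0.557, 1.723]
force: [-0.8, 0.8, -1.0]
grip_width: 0.0225
finger_force: 29.7
```

```bash
python3 - <<'E'
from h import *
st(); d=snap('scene','s6.png')
for r in bot.find_in('scene','head')[:3]: print(np.round(r['position'],3),round(r['score'],2))
a=cv2.imread('pics/s6.png')[180:300,250:400]; cv2.imwrite('pics/s6c.png',cv2.resize(a,None,fx=5,fy=5,interpolation=cv2.INTER_CUBIC))
E
```

```text
{'clock': np.float64(18.75), 'qpos': array([ 0.459,  0.754, -0.664,  1.746, -0.165,  0.81 ,  0.199]), 'position': array([0.575, 0.103, 0.136]), 'tool_rot': array([ 3.136, -0.557,  1.723]), 'force': array([-0.765,  0.793, -0.967]), 'grip_width': np.float64(0.022), 'finger_force': np.float64(29.684)}
[0.566 0.131 0.16 ] 0.5
[ 0.569 -0.306  0.05 ] 0.42
```

View pics/s6c.png

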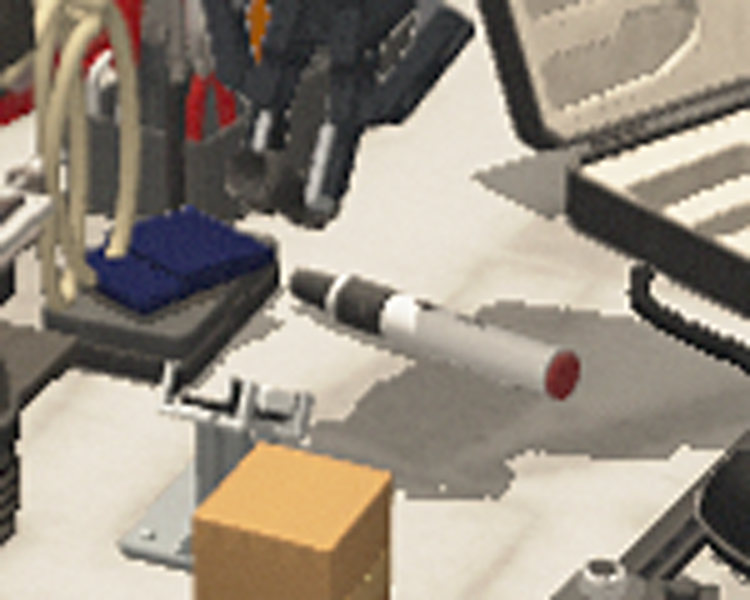

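The picture shows the head held between the fingers near (280,180), the stand empty and the otoscope untouched. Next I'll refine the recess position numerically from the earlier clear top picture (t4).

```bash
python3 - <<'E'
from h import *
t=bot.grab_frame('top'); g=cv2.imread('pics/t4.png',0).astype(np.float32)
C=np.array([.467,-.295]); W=R.from_euler('z',-.312).as_matrix()
def prof(pts,z=.03):
    q=proj(t,np.array([[*C,z]+W@np.array([x,y,0]) for x,y in pts])).astype(np.float32)
    return cv2.remap(g,q[:,:1].copy(),q[:,1:].copy(),cv2.INTER_LINEAR)[:,0].astype(int)
xs=np.arange(-110,111,4)
for y in(40,60,80,100): print('along x, y=',y,list(zip(xs,prof([(x/1e3,y/1e3) for x in xs]))))
ys=np.arange(-148,150,4)
for x in(-75,25,35): print('along y, x=',x,list(zip(ys,prof([(x/1e3,y/1e3) for y in ys]))))
E
```

```text
along x, y= 40 [(np.int64(-110), np.int64(178)), (np.int64(-106), np.int64(172)), (np.int64(-102), np.int64(159)), (np.int64(-98), np.int64(121)), (np.int64(-94), np.int64(89)), (np.int64(-90), np.int64(68)), (np.int64(-86), np.int64(125)), (np.int64(-82), np.int64(213)), (np.int64(-78), np.int64(241)), (np.int64(-74), np.int64(244)), (np.int64(-70), np.int64(242)), (np.int64(-66), np.int64(242)), (np.int64(-62), np.int64(245)), (np.int64(-58), np.int64(245)), (np.int64(-54), np.int64(245)), (np.int64(-50), np.int64(239)), (np.int64(-46), np.int64(203)), (np.int64(-42), np.int64(187)), (np.int64(-38), np.int64(230)), (np.int64(-34), np.int64(241)), (np.int64(-30), np.int64(242)), (np.int64(-26), np.int64(237)), (np.int64(-22), np.int64(201)), (np.int64(-18), np.int64(132)), (np.int64(-14), np.int64(123)), (np.int64(-10), np.int64(115)), (np.int64(-6), np.int64(142)), (np.int64(-2), np.int64(218)), (np.int64(2), np.int64(240)), (np.int64(6), np.int64(243)), (np.int64(10), np.int64(242)), (np.int64(14), np.int64(240)), (np.int64(18), np.int64(239)), (np.int64(22), np.int64(241)), (np.i
[... 12509 characters left out ...]
43)), (np.int64(64), np.int64(244)), (np.int64(68), np.int64(244)), (np.int64(72), np.int64(244)), (np.int64(76), np.int64(244)), (np.int64(80), np.int64(243)), (np.int64(84), np.int64(242)), (np.int64(88), np.int64(243)), (np.int64(92), np.int64(243)), (np.int64(96), np.int64(244)), (np.int64(100), np.int64(244)), (np.int64(104), np.int64(244)), (np.int64(108), np.int64(245)), (np.int64(112), np.int64(245)), (np.int64(116), np.int64(245)), (np.int64(120), np.int64(241)), (np.int64(124), np.int64(236)), (np.int64(128), np.int64(237)), (np.int64(132), np.int64(213)), (np.int64(136), np.int64(135)), (np.int64(140), np.int64(132)), (np.int64(144), np.int64(171)), (np.int64(148), np.int64(182))]
```

Call:
apply_moves:
  claw: [0.015, 0.015, 0.015, 0.015, 0.015, 0.015, 0.015, 0.015, 0.015, 0.015]
  xyz:
    - [0, 0, -0.01]
    - [0, 0, -0.02]
    - [0, 0, -0.02]
    - [0, 0, -0.02]
    - [0, 0, -0.01]
    - [0, 0, 0]
    - [0, 0, 0]
    - [0, 0, 0]
    - [0, 0, 0]
    - [0, 0, 0]
  twist:
    - [0, -0.11, 0]
    - [0, -0.11, 0]
    - [0, -0.11, 0]
    - [0, -0.11, 0]
    - [0, -0.118, 0]
    - [0, 0, 0.1158]
    - [0, 0, 0.1158]
    - [0, 0, 0.1158]
    - [0, 0, 0.1158]
    - [0, 0, 0]

```text
clock: 19.9
position: [0.5764, 0.0801, 0.2073]
tool_rot: [3.141, -0.001, 1.259]
force: [-0.2, 0.6, -0.9]
grip_width: 0.0225
finger_force: 29.6
```

```bash
python3 - <<'E'
from h import *
st(); to(np.array([.5158,-.2445,.075]),R.from_euler('xyz',[np.pi,0,1.2588]).as_matrix())
E
```

```text
{'clock': np.float64(19.9), 'qpos': array([-0.06 ,  0.488, -0.251,  1.733,  0.145,  0.938, -0.681]), 'position': array([0.576, 0.08 , 0.207]), 'tool_rot': array([ 3.141e+00, -1.000e-03,  1.259e+00]), 'force': array([-0.204,  0.643, -0.863]), 'grip_width': np.float64(0.022), 'finger_force': np.float64(29.645)}
shift [-0.3276  0.042   0.1321] twist [ 0.0003 -0.0007 -0.0002]
```

Call:
apply_moves:
  claw: [0.015, 0.015, 0.015, 0.015, 0.015, 0.015, 0.015, 0.015, 0.015, 0.015, 0.015, 0.015, 0.015]
  xyz:
    - [-0.0273, 0.0035, 0]
    - [-0.0273, 0.0035, 0]
    - [-0.0273, 0.0035, 0]
    - [-0.0273, 0.0035, 0]
    - [-0.0273, 0.0035, 0]
    - [-0.0273, 0.0035, 0]
    - [-0.0273, 0.0035, 0.018]
    - [-0.0273, 0.0035, 0.018]
    - [-0.0273, 0.0035, 0.018]
    - [-0.0273, 0.0035, 0.018]
    - [-0.0273, 0.0035, 0.018]
    - [-0.0273, 0.0035, 0.018]
    - [0, 0, 0]
  twist:
    - [0, 0, 0]
    - [0, 0, 0]
    - [0, 0, 0]
    - [0, 0, 0]
    - [0, 0, 0]
    - [0, 0, 0]
    - [0, 0, 0]
    - [0, 0, 0]
    - [0, 0, 0]
    - [0, 0, 0]
    - [0, 0, 0]
    - [0, 0, 0]
    - [0, 0, 0]

```text
clock: 21.2
position: [0.5143, -0.2482, 0.0969]
tool_rot: [-3.139, -0.0, 1.26]
force: [0.0, -0.5, -1.3]
grip_width: 0.0227
finger_force: 29.7
```

```bash
python3 - <<'E'
from h import *
st(); to(np.array([.5158,-.2445,.035]),R.from_euler('xyz',[np.pi,0,1.2588]).as_matrix())
d=bot.grab_frame('scene');t=bot.grab_frame('top')
for n in('scene','top'):
  for q in('head','recess'):
    for r in bot.find_in(n,q)[:3]: print(n,q,np.round(r['position'],3),round(r['score'],2))
E
```

```text
{'clock': np.float64(21.2), 'qpos': array([ 0.476,  0.618, -0.182,  1.844,  0.164,  0.697, -0.111]), 'position': array([ 0.514, -0.248,  0.097]), 'tool_rot': array([-3.139, -0.   ,  1.26 ]), 'force': array([ 0.004, -0.485, -1.293]), 'grip_width': np.float64(0.023), 'finger_force': np.float64(29.657)}
shift [0.0039 0.0005 0.0619] twist [-0.0026 -0.0002  0.0008]
scene head [0.485 0.376 0.016] 0.89
scene head [ 0.517 -0.216  0.108] 0.57
scene recess [ 0.541 -0.282  0.037] 0.63
top head [0.74  0.433 0.021] 0.83
top head [0.496 0.383 0.017] 0.58
top recess [ 0.58  -0.243  0.08 ] 0.82
```

Call:
apply_moves:
  claw: [0.015, 0.015, 0.015, 0.015, 0.015]
  xyz:
    - [0.004, 0.0005, 0.02]
    - [0, 0, 0.02]
    - [0, 0, 0.015]
    - [0, 0, 0.006]
    - [0, 0, 0]
  twist:
    - [0, 0, 0]
    - [0, 0, 0]
    - [0, 0, 0]
    - [0, 0, 0]
    - [0, 0, 0]

```text
clock: 22.0
position: [0.5185, -0.241, 0.0382]
tool_rot: [3.141, -0.001, 1.26]
force: [0.0, 0.7, -0.2]
grip_width: 0.0225
finger_force: 29.7
```

Call:
apply_moves:
  claw: [0.015, 0.015, 0.015, 0.015]
  xyz:
    - [0, 0, 0.003]
    - [0, 0, 0.003]
    - [0, 0, 0.003]
    - [0, 0, 0]
  twist:
    - [0, 0, 0]
    - [0, 0, 0]
    - [0, 0, 0]
    - [0, 0, 0]

```text
clock: 22.4
position: [0.5186, -0.2413, 0.0294]
tool_rot: [3.14, -0.001, 1.26]
force: [0.2, -0.0, -1.6]
grip_width: 0.0227
finger_force: 29.7
```

Call:
apply_moves:
  claw: [0.015, 0.015, 0.015]
  xyz:
    - [0, 0, 0.003]
    - [0, 0, 0.003]
    - [0, 0, 0]
  twist:
    - [0, 0, 0]
    - [0, 0, 0]
    - [0, 0, 0]

```text
clock: 22.7
position: [0.5184, -0.2413, 0.0231]
tool_rot: [3.141, -0.001, 1.26]
force: [0.2, -0.4, -0.6]
grip_width: 0.0226
finger_force: 29.7
```

Call:
apply_moves:
  claw: [0.015, 0.015, 0.015]
  xyz:
    - [0, 0, 0.002]
    - [0, 0, 0.002]
    - [0, 0, 0]
  twist:
    - [0, 0, 0]
    - [0, 0, 0]
    - [0, 0, 0]

```text
clock: 23.0
position: [0.5187, -0.2414, 0.0194]
tool_rot: [3.14, -0.001, 1.26]
force: [-0.7, -0.4, -0.8]
grip_width: 0.0226
finger_force: 30.0
```

Call:
apply_moves:
  claw: [0.015, 0.015, 0.015]
  xyz:
    - [0, 0, 0.002]
    - [0, 0, 0.0015]
    - [0, 0, 0]
  twist:
    - [0, 0, 0]
    - [0, 0, 0]
    - [0, 0, 0]

```text
clock: 23.3
position: [0.519, -0.2415, 0.016]
tool_rot: [3.139, -0.001, 1.26]
force: [4.0, -1.6, -3.2]
grip_width: 0.0225
finger_force: 32.9
```

Call:
apply_moves:
  claw: [0.015, 0.015]
  xyz:
    - [0, 0, 0.0015]
    - [0, 0, 0]
  twist:
    - [0, 0, 0]
    - [0, 0, 0]

```text
clock: 23.5
position: [0.5191, -0.2414, 0.0149]
tool_rot: [3.139, -0.001, 1.26]
force: [2.1, -0.9, 5.4]
grip_width: 0.0227
finger_force: 32.6
```

Call:
apply_moves:
  claw: [0.015, 0.028, 0.03, 0.03]
  xyz:
    - [0, 0.0015, -0.0005]
    - [0, 0, 0]
    - [0, 0, 0]
    - [0, 0, 0]
  twist:
    - [0, 0, 0]
    - [0, 0, 0]
    - [0, 0, 0]
    - [0, 0, 0]

```text
clock: 23.9
position: [0.5199, -0.2418, 0.015]
tool_rot: [3.141, -0.001, 1.26]
force: [-0.7, 0.0, 1.0]
grip_width: 0.0262
finger_force: 29.3
```

Call:
apply_moves:
  claw: [0.0255, 0.0255, 0.0255, 0.0255, 0.0255, 0.0255, 0.0255, 0.0255]
  xyz:
    - [0, 0, 0]
    - [0, 0, 0]
    - [0, 0, -0.002]
    - [0, 0, -0.004]
    - [0, 0, -0.005]
    - [0, 0, -0.006]
    - [0, 0, 0]
    - [0, 0, 0]
  twist:
    - [0, 0, 0]
    - [0, 0, 0]
    - [0, 0, 0]
    - [0, 0, 0]
    - [0, 0, 0]
    - [0, 0, 0]
    - [0, 0, 0]
    - [0, 0, 0]
  force: 20

```text
clock: 24.7
position: [0.5202, -0.2419, 0.0325]
tool_rot: [3.14, -0.001, 1.26]
force: [0.3, 0.1, -0.9]
grip_width: 0.0253
finger_force: 0.0
```

Call:
apply_moves:
  claw: [0.04, 0.05, 0.06, 0.085, 0.085, 0.085, 0.085, 0.085, 0.085, 0.085, 0.085, 0.085, 0.085, 0.085, 0.085]
  xyz:
    - [0, 0, -0.003]
    - [0, 0, -0.01]
    - [0, 0, -0.02]
    - [0, 0, -0.03]
    - [0, 0, -0.04]
    - [0, 0, -0.04]
    - [0.03, 0, -0.02]
    - [0.035, 0, 0]
    - [0.035, 0, 0]
    - [0.035, 0, 0]
    - [0.035, 0, 0]
    - [0.035, 0, 0]
    - [0.035, 0, 0]
    - [0.035, 0, 0]
    - [0, 0, 0]
  twist:
    - [0, 0, 0]
    - [0, 0, 0]
    - [0, 0, 0]
    - [0, 0, 0]
    - [0, 0, 0]
    - [0, 0, 0]
    - [0, 0, 0]
    - [0, 0, 0]
    - [0, 0, 0]
    - [0, 0, 0]
    - [0, 0, 0]
    - [0, 0, 0]
    - [0, 0, 0]
    - [0, 0, 0]
    - [0, 0, 0]

```text
clock: 26.2
position: [0.6046, 0.0254, 0.1961]
tool_rot: [3.14, -0.004, 1.266]
force: [-0.5, -1.2, 0.1]
grip_width: 0.0851
finger_force: 0.0
```

```bash
python3 - <<'E'
from h import *
st(); d=snap('scene','s7.png');t=snap('top','t7.png')
for n in('scene','top'):
  for q in('head','carton','otoscope'):
    for r in bot.find_in(n,q)[:4]: print(n,q,np.round(r['position'],3),round(r['score'],2))
# dark blob in recess area, rectified case view at z=.03 (1 mm/px)
C=np.array([.467,-.295]); W=R.from_euler('z',-.312).as_matrix()
X,Y=np.meshgrid(np.arange(-4,70),np.arange(-6,142),indexing='ij')
P=np.c_[X.ravel()/1e3,Y.ravel()/1e3,0*X.ravel()]@W.T+[*C,.034]
for f,fr in(('t7',t),('s7',d)):
    g=cv2.imread(f'pics/{f}.png',0); q=proj(fr,P).astype(np.float32).reshape(*X.shape,2)
    m=cv2.remap(g,q[...,0].copy(),q[...,1].copy(),cv2.INTER_LINEAR)
    n,l,s,c=cv2.connectedComponentsWithStats((m<100).astype(np.uint8))
    for i in range(1,n):
        if s[i,4]>150:
            ii=np.argwhere(l==i).astype(np.float32); print(f,'x0,y0,dx,dy',s[i,1]-4,s[i,0]-6,s[i,3],s[i,2],'area',s[i,4],cv2.minAreaRect(ii))
c=np.array([np.linspace(0,1,2)]); 
# lid pull check: project predicted pull at stop vs dark? print its pixel
p=np.array([*C,0])+W@np.array([.093+.2*np.cos(np.radians(176.6)-2.06),0,.0365+.2*np.sin(np.radians(176.6)-2.06)]); print('pull at stop',p.round(3),proj(d,p)[0].round(1),proj(t,p)[0].round(1))
for n in('scene','top'):
  for r in bot.find_in(n,'pull')[:3]: print(n,'pull',np.round(r['position'],3),round(r['score'],2))
E
```

```text
{'clock': np.float64(26.2), 'qpos': array([ 0.031,  0.535, -0.244,  1.684,  0.15 ,  0.939, -0.574]), 'position': array([0.605, 0.025, 0.196]), 'tool_rot': array([ 3.14 , -0.004,  1.266]), 'force': array([-0.48 , -1.198,  0.072]), 'grip_width': np.float64(0.085), 'finger_force': np.float64(0.0)}
scene head [0.486 0.374 0.016] 0.84
scene head [ 0.518 -0.235  0.031] 0.62
scene carton [0.46  0.269 0.064] 0.94
scene otoscope [ 0.561 -0.017  0.022] 0.84
top head [0.744 0.43  0.022] 0.77
top head [0.495 0.381 0.018] 0.67
top head [ 0.519 -0.235  0.032] 0.64
top carton [0.466 0.242 0.087] 0.66
top carton [ 0.556 -0.334  0.047] 0.21
t7 x0,y0,dx,dy 19 30 25 89 area 1310 ((35.0, 80.0), (24.0, 88.0), 0.0)
s7 x0,y0,dx,dy -4 39 74 103 area 2087 ((36.5, 96.0), (102.0, 73.0), 90.0)
pull at stop [ 0.655 -0.356  0.207] [371.9 135. ] [495.3 177. ]
scene pull [ 0.606 -0.332  0.112] 0.66
scene pull [ 0.517 -0.232  0.036] 0.28
top pull [ 0.605 -0.344  0.127] 0.57
```

```bash
python3 - <<'E'
from h import *
d=bot.grab_frame('scene')
C=np.array([.467,-.295])+[.0003,.0015]; W=R.from_euler('z',-.312).as_matrix()
def lp(x,y,z,a):
    v=np.array([x-.093,z-.0365]); ph=np.arctan2(v[1],v[0])-a; r=np.hypot(*v)
    return np.array([*C,0])+W@np.array([.093+r*np.cos(ph),y,.0365+r*np.sin(ph)])
for a in(1.9,1.98,2.06): print(a,'tip L/R',proj(d,[lp(-.1185,.016,.0485,a),lp(-.1185,-.016,.0485,a)]).round(1).tolist(),'lid inner front L,R',proj(d,[lp(-.09,.137,.038,a),lp(-.09,-.137,.038,a),lp(-.09,0,.038,a)]).round(1).tolist())
g=cv2.imread('pics/s7.png',0); print(g[126:150,364:384])
for c in(360,385,395): print(c,g[126:152,c])
E
```

```text
1.9 tip L/R [[374.0, 129.4], [381.8, 127.6]] lid inner front L,R [[346.8, 146.6], [413.7, 130.2], [382.2, 137.9]]
1.98 tip L/R [[370.1, 130.5], [377.9, 128.8]] lid inner front L,R [[343.5, 147.3], [410.2, 130.9], [378.7, 138.6]]
2.06 tip L/R [[366.4, 132.1], [374.2, 130.3]] lid inner front L,R [[340.3, 148.4], [406.8, 132.0], [375.4, 139.7]]
[[195 221 221 223 194 195 188 183 183 184 187 185 184 187 184 185 187 188
  188 191]
 [212 190 176 155 158 157 159 161 155 158 159 158 160 160 158 157 158 159
  161 159]
 [195 161 156 161 163 162 162 162 160 162 160 159 162 160 158 164 159 159
  159 158]
 [166 160 163 159 162 158 162 162 163 163 165 163 164 163 161 162 160 162
  160 162]
 [158 160 160 164 163 163 162 165 164 165 165 164 160 166 161 162 161 161
  161 162]
 [157 162 160 164 163 161 162 161 128  76  31  27  81 167 162 162 160 164
  160 160]
 [158 162 163 160 124  30  32  27  30  26  29  25  80 167 161 161 159 162
  163 161]
 [162 161 162 131  13  25  32  32  34  28  28  29  83 169 163 164 163 159
  162 164]
 [160 163 164 160  51  28  36  38  34  34  33  28  82 168 164 162 162 161
  
[... 917 characters left out ...]
155 157 156 155
  160 160]
 [165 162 157 154 151 150 152 155 155 153 157 152 151 151 152 153 153 156
  161 180]
 [158 158 154 152 147 164 163 154 153 154 154 152 149 148 149 151 155 157
  163 187]
 [169 153 162 159 147 182 181 153 166 155 155 151 149 148 151 149 152 150
  148 168]
 [181 144 173 184 159 180 183 168 184 162 155 150 148 147 141 143 145 133
  136 128]]
360 [134 134 136 145 147 148 146 149 154 153 154 152 153 156 154 155 149 164
 160  70 113 166 158 154 145 131]
385 [191 158 160 162 161 163 163 160 162 163 160 162 159  68  91 158 155 153
 161 191 190 178 140 128 135 134]
395 [238 216 163 158 161 160 164 162 157 163 140  69 114 155 152 149 163 183
 184 190 190 176 166 161 155 157]
```

Call:
apply_moves:
  claw: [0.085, 0.085, 0.085, 0.085, 0.085, 0.085, 0.085, 0.085, 0.085, 0.085, 0.085, 0.085, 0.085, 0.085, 0.085, 0.085, 0.085]
  xyz:
    - [0, 0, 0]
    - [0, 0, 0]
    - [0, 0, 0]
    - [0, 0, 0]
    - [0, 0, 0]
    - [0, 0, 0]
    - [0, 0, 0]
    - [0, 0, 0]
    - [-0.0122, -0.0299, 0]
    - [-0.0122, -0.0299, 0]
    - [-0.0122, -0.0299, 0]
    - [-0.0122, -0.0299, 0]
    - [-0.0122, -0.0299, 0]
    - [-0.0122, -0.0299, 0]
    - [-0.0122, -0.0299, 0]
    - [-0.0122, -0.0299, 0]
    - [0, 0, 0]
  twist:
    - [0, 0, 0.14]
    - [0, 0, 0.14]
    - [0, 0, 0.14]
    - [0, 0, 0.14]
    - [0, 0, 0.14]
    - [0, 0, 0.14]
    - [0, 0, 0.14]
    - [0, 0, 0.14]
    - [0, 0, 0]
    - [0, 0, 0]
    - [0, 0, 0]
    - [0, 0, 0]
    - [0, 0, 0]
    - [0, 0, 0]
    - [0, 0, 0]
    - [0, 0, 0]
    - [0, 0, 0]

```text
clock: 28.45
position: [0.4718, 0.247, 0.1955]
tool_rot: [-3.139, -0.001, 0.145]
force: [0.1, -0.1, -0.2]
grip_width: 0.085
finger_force: 0.0
```

```bash
python3 - <<'E'
from h import *
st(); to(np.array([.4727,.2476,.046]),R.from_euler('xyz',[np.pi,0,.147]).as_matrix())
E
```

```text
{'clock': np.float64(28.45), 'qpos': array([-0.586,  0.419, -0.008,  1.883,  0.003,  0.838, -2.022]), 'position': array([0.472, 0.247, 0.195]), 'tool_rot': array([-3.139e+00, -1.000e-03,  1.450e-01]), 'force': array([ 0.077, -0.1  , -0.188]), 'grip_width': np.float64(0.085), 'finger_force': np.float64(0.0)}
shift [ 8.000e-04 -1.000e-04  1.495e-01] twist [-0.0022 -0.0014 -0.002 ]
```

Descend, grip, lift 25 mm, carry it back 120 mm and set it down.

Call:
apply_moves:
  claw: [0.085, 0.085, 0.085, 0.085, 0.085, 0.085, 0.085, 0.05, 0.05, 0.05, 0.05]
  xyz:
    - [0.001, 0, 0.025]
    - [0, 0, 0.025]
    - [0, 0, 0.025]
    - [0, 0, 0.025]
    - [0, 0, 0.025]
    - [0, 0, 0.0245]
    - [0, 0, 0]
    - [0, 0, 0]
    - [0, 0, 0]
    - [0, 0, 0]
    - [0, 0, 0]
  twist:
    - [-0.002, -0.001, -0.002]
    - [0, 0, 0]
    - [0, 0, 0]
    - [0, 0, 0]
    - [0, 0, 0]
    - [0, 0, 0]
    - [0, 0, 0]
    - [0, 0, 0]
    - [0, 0, 0]
    - [0, 0, 0]
    - [0, 0, 0]
  force: 25

```text
clock: 29.55
position: [0.4759, 0.2434, 0.0471]
tool_rot: [3.141, -0.003, 0.142]
force: [-0.5, -2.0, 9.4]
grip_width: 0.0615
finger_force: 29.3
```

Call:
apply_moves:
  claw: [0.05, 0.05, 0.05, 0.05, 0.05, 0.05, 0.05, 0.05, 0.05, 0.05, 0.05]
  xyz:
    - [0, 0, -0.012]
    - [0, 0, -0.013]
    - [0, 0.02, 0]
    - [0, 0.02, 0]
    - [0, 0.02, 0]
    - [0, 0.02, 0]
    - [0, 0.02, 0]
    - [0, 0.02, 0]
    - [0, 0, 0]
    - [0, 0, 0.01]
    - [0, 0, 0]
  twist:
    - [0, 0, 0]
    - [0, 0, 0]
    - [0, 0, 0]
    - [0, 0, 0]
    - [0, 0, 0]
    - [0, 0, 0]
    - [0, 0, 0]
    - [0, 0, 0]
    - [0, 0, 0]
    - [0, 0, 0]
    - [0, 0, 0]

```text
clock: 30.65
position: [0.4916, 0.1251, 0.0604]
tool_rot: [3.14, -0.0, 0.143]
force: [-0.2, 0.8, -1.2]
grip_width: 0.0617
finger_force: 28.2
```

```bash
python3 - <<'E'
from h import *
st(); to(np.array([.4909,.1291,.0464]),R.from_euler('xyz',[np.pi,0,.146]).as_matrix())
E
```

```text
{'clock': np.float64(30.65), 'qpos': array([-0.347,  0.602, -0.026,  2.033,  0.033,  0.507, -1.826]), 'position': array([0.492, 0.125, 0.06 ]), 'tool_rot': array([ 3.14 , -0.   ,  0.143]), 'force': array([-0.155,  0.766, -1.236]), 'grip_width': np.float64(0.062), 'finger_force': np.float64(28.244)}
shift [-0.0001 -0.0041  0.014 ] twist [ 0.0012 -0.0001 -0.0033]
```

Call:
apply_moves:
  claw: [0.05, 0.05, 0.05, 0.05, 0.085, 0.085, 0.085, 0.085]
  xyz:
    - [0.0025, -0.004, 0.004]
    - [0, 0, 0.005]
    - [0, 0, 0.004]
    - [0, 0, 0]
    - [0, 0, 0]
    - [0, 0, 0]
    - [0, 0, 0]
    - [0, 0, 0]
  twist:
    - [0, 0, -0.003]
    - [0, 0, 0]
    - [0, 0, 0]
    - [0, 0, 0]
    - [0, 0, 0]
    - [0, 0, 0]
    - [0, 0, 0]
    - [0, 0, 0]

```text
clock: 31.45
position: [0.4941, 0.1286, 0.0482]
tool_rot: [3.14, -0.001, 0.145]
force: [-0.1, 0.8, -0.4]
grip_width: 0.0851
finger_force: 0.0
```

Call:
apply_moves:
  claw: [0.085, 0.085, 0.085, 0.085, 0.085, 0.085, 0.085, 0.085, 0.085]
  xyz:
    - [0, 0, -0.02]
    - [0, 0, -0.03]
    - [0, 0, -0.03]
    - [0, 0, -0.03]
    - [0, 0, -0.03]
    - [-0.02, 0.03, -0.02]
    - [-0.02, 0.03, -0.02]
    - [-0.02, 0.03, -0.02]
    - [0, 0, 0]
  twist:
    - [0, 0, 0]
    - [0, 0, 0]
    - [0, 0, 0]
    - [0, 0, 0]
    - [0, 0, 0]
    - [0, 0, 0]
    - [0, 0, 0]
    - [0, 0, 0]
    - [0, 0, 0]

```text
clock: 32.35
position: [0.4467, 0.0275, 0.2505]
tool_rot: [3.139, -0.004, 0.14]
force: [0.6, 0.8, 0.2]
grip_width: 0.0851
finger_force: 0.0
```

```bash
python3 - <<'E'
from h import *
st(); d=snap('scene','s8.png');t=snap('top','t8.png')
for n in('scene','top'):
  for q in('carton','otoscope','head'):
    for r in bot.find_in(n,q)[:3]: print(n,q,np.round(r['position'],3),round(r['score'],2))
# carton-coloured mask before/after
for a,b in(('scene0','s8'),('top0','t8')):
    o=[]
    for f in(a,b):
        h=cv2.cvtColor(cv2.imread(f'pics/{f}.png'),cv2.COLOR_BGR2HSV)
        m=cv2.inRange(h,(8,110,50),(22,255,255))
        n,l,s,c=cv2.connectedComponentsWithStats(m)
        o.append([(s[i].tolist(),c[i].round(1).tolist()) for i in range(1,n) if s[i,4]>200 and 250<c[i][0]<400 and 200<c[i][1]<320])
    print(a,o[0],'\n ',b,o[1])
E
```

```text
{'clock': np.float64(32.35), 'qpos': array([-2.000e-01,  2.120e-01,  5.000e-03,  2.025e+00,  2.000e-03,
        9.010e-01, -1.627e+00]), 'position': array([0.447, 0.028, 0.25 ]), 'tool_rot': array([ 3.139, -0.004,  0.14 ]), 'force': array([0.608, 0.768, 0.162]), 'grip_width': np.float64(0.085), 'finger_force': np.float64(0.0)}
scene carton [0.48  0.151 0.063] 0.55
scene otoscope [ 0.566 -0.019  0.024] 0.92
top carton [0.486 0.135 0.09 ] 0.88
top head [ 0.518 -0.233  0.032] 0.79
top head [0.496 0.377 0.015] 0.6
top head [0.74  0.429 0.022] 0.5
scene0 [([314, 243, 35, 55, 1579], [330.7, 269.9])] 
  s8 [([314, 243, 36, 54, 1576], [331.2, 269.5])]
top0 [([284, 253, 28, 30, 640], [297.5, 267.5])] 
  t8 [([285, 252, 27, 31, 563], [297.0, 267.3])]
```

```bash
python3 - <<'E'
from h import *
a=cv2.imread('pics/s7.png',0).astype(int);b=cv2.imread('pics/s8.png',0).astype(int)
print('lid change',abs(a-b)[126:150,364:384].mean())
print(bot.job_done())
E
```

```text
lid change 85.24791666666667
the job is handed in; nothing more can be done
None
```

```bash
python3 - <<'E'
import cv2
g=lambda f:cv2.imread(f'pics/{f}.png',0).astype(int)
print('top view, lid area, after opening vs end:',abs(g('t4')-g('t8'))[165:225,440:530].mean())
print('scene at tab, end:',g('s8')[126:150:4,364:384:3])
E
```

```text
top view, lid area, after opening vs end: 0.5475925925925926
scene at tab, end: [[204 232  47  77  55  34  42]
 [ 45  80  78  46  43  43  50]
 [ 44  77  60  44  43  32  51]
 [ 42  57  49  46  43  44  42]
 [ 52  42  41  40  40  49  39]
 [ 41  52  43  33  46  42  40]]
```

The job was handed in at about 32 s. The lid is open and was pushed back until it met firm resistance at about the stop angle, the head lies flat in the recess, the carton is back within about 2 mm of where it stood, and the otoscope is undisturbed. A last scene-camera check on the lid differed, which I put down to the arm blocking that view, because the top camera shows the lid unchanged since it was opened.

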